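# Check a valve's return spring and count it

## Task

Test the return spring of the smaller of the two square-bodied valves: with the fingertips, gently press the plunger on its top well down and let it spring back up. Then record it by pressing the large round count button on the tally counter and letting go. Only push with the fingers, pick nothing up, and leave the other plungers, the counter's small square reset button and everything else where they are.

Things in the scene. Friction and masses are not known exactly. Their poses are not given: they have to be found in the camera images.
- small_square: the smaller of the two square-bodied valves, loose on the bench, plain die-cast aluminium with two brass ports 8 mm proud on opposite sides and a paper tag: body 50 x 50 mm, 60 mm tall, plunger head top at 80 mm; 0.45 kg or so. Origin: centre of its underside, z up, y along the ports.
- small_square_plunger (a joint): how far the plunger on the smaller of the two square-bodied valves is pressed in, m: 0 up, 0.010 fully down. About 2 N starts it and 7 N holds it fully down. 6 mm or more counts as well down, under 1.5 mm as up again.
- small_square_plunger_top (a point): centre of the upper face of the plunger head on the smaller of the two square-bodied valves; it moves with the plunger. The plunger is a round dark steel head 26 mm across and 6 mm thick on a 14 mm stem, centred on the valve, pressed straight down; it springs back by itself.
- large_square: the larger of the two square-bodied valves, loose on the bench, plain die-cast aluminium with two brass ports 8 mm proud on opposite sides and a paper tag: body 68 x 68 mm, 84 mm tall, plunger head top at 104 mm. Origin: centre of its underside, z up, y along the ports.
- large_square_plunger (a joint): how far the plunger on the larger of the two square-bodied valves is pressed in, m: 0 up, 0.010 fully down. About 2 N starts it and 7 N holds it fully down. To be left alone.
- large_square_plunger_top (a point): centre of the upper face of the plunger head on the larger of the two square-bodied valves; it moves with the plunger. Same plunger as on the other valves.
- short_round: the short round valve, loose on the bench, plain die-cast aluminium with two brass ports 8 mm proud on opposite sides and a paper tag: stepped body 60 mm across, 62 mm tall, plunger head top at 82 mm. Origin: centre of its underside, z up, y along the ports.
- short_round_plunger (a joint): how far the plunger on the short round valve is pressed in, m: 0 up, 0.010 fully down. About 2 N starts it and 7 N holds it fully down. To be left alone.
- short_round_plunger_top (a point): centre of the upper face of the plunger head on the short round valve; it moves with the plunger. Same plunger as on the other valves.
- tall_round: the tall round valve, loose on the bench, plain die-cast aluminium with two brass ports 8 mm proud on opposite sides and a paper tag: stepped body 68 mm across, 98 mm tall, plunger head top at 118 mm. Origin: centre of its underside, z up, y along the ports.
- tall_round_plunger (a joint): how far the plunger on the tall round valve is pressed in, m: 0 up, 0.010 fully down. About 2 N starts it and 7 N holds it fully down. To be left alone.
- tall_round_plunger_top (a point): centre of the upper face of the plunger head on the tall round valve; it moves with the plunger. Same plunger as on the other valves.
- tally: desk tally counter, a grey box 64 x 110 x 36 mm (x, y, z) screwed to the bench, with a row of small white number windows along its length and two steel buttons on top. Origin: centre of its underside; x across it, y along it; at zero yaw the windows are on the robot's side.
- count_button (a joint): how far the count button is pressed, m: 0 up, 0.006 fully down. About 2 N starts it and 5 N holds it fully down; 4 mm or more counts as pressed, under 1.5 mm as up; it springs back.
- count_top (a point): centre of the upper face of the count button: the larger, round one, 28 mm across, standing 14 mm out of the box (top 50 mm above the bench), at x +12, y +34 mm on the counter.
- reset_button (a joint): how far the reset button is pressed, m (0 up, 0.006 down). To be left alone.
- reset_top (a point): centre of the upper face of the reset button: the small square one, 12 x 12 mm, standing 10 mm out of the box, at x +12, y -36 mm on the counter, 70 mm from the count button.
- carton: bystander: loose cardboard box 70 x 100 x 55 mm. Origin: centre of its underside.
- collar: bystander: loose steel collar, 42 mm across, 22 mm high. Origin: centre of its underside.
- fitting: bystander: loose brass fitting, 30 mm across, 34 mm high, standing upright. Origin: centre of its underside.
- wrench: bystander: loose steel wrench lying flat. Origin: centre of its underside.
- gaiter: bystander: loose black rubber bellows, 60 mm across, 74 mm high, standing. Origin: centre of its underside.
Things that resemble listed ones, but are neither listed nor needed, are in the scene too. Leave any blue look-alike of the large_square alone.

How it is judged:
On the way, in this order (a step that is already met when the one before it is completed fails the run):
1. the small square valve's plunger is pressed in 6 mm or more by the fingers (value of joint small_square_plunger above 0.006 m and contact force between the fingers and small_square above 0.5 N), for 0.05 s.
2. that plunger has sprung back up, untouched (value of joint small_square_plunger below 0.0015 m and contact force between the fingers and small_square below 0.1 N), for 0.1 s.
3. the count button is pressed 4 mm or more by the fingers (value of joint count_button above 0.004 m and contact force between the fingers and tally above 0.5 N), for 0.05 s.
At the end, for the whole second after the job is handed in: First the small square valve's plunger, then the count button, was pressed and is up again (under 1.5 mm in); all other plungers and the reset button are up; valves and bystanders are at rest within 20 mm of where they began, valves upright within 0.1 rad (value of joint each of small_square_plunger, count_button, large_square_plunger, short_round_plunger, tall_round_plunger, reset_button below 0.0015 m and distance of each of small_square, large_square, short_round, tall_round, carton, collar, fitting, wrench, gaiter from where it was at the start of the episode below 0.02 m and angle between each of small_square, large_square, short_round, tall_round's own z axis and vertical below 0.1 rad and linear speed of each of small_square, large_square, short_round, tall_round, carton, collar, fitting, wrench, gaiter below 0.02 m/s); the robot touches nothing.
It fails at once if another valve's plunger or the reset button is pressed in more than 2 mm (value of joint any of large_square_plunger, short_round_plunger, tall_round_plunger, reset_button above 0.002 m).
It fails at once if a valve or bystander is lifted more than 8 mm off the bench (height (world z) of any of small_square, large_square, short_round, tall_round, carton, collar, fitting, gaiter above 0.008 m or height (world z) of wrench above 0.02 m).
It fails at once if a valve or bystander is pushed more than 20 mm from its place (distance of any of small_square, large_square, short_round, tall_round, carton, collar, fitting, wrench, gaiter from where it was at the start of the episode above 0.02 m).
It fails at once if a valve is tipped more than 0.2 rad (angle between any of small_square, large_square, short_round, tall_round's own z axis and vertical above 0.2 rad).
It fails at once if the valve or the counter is pushed with more than 35 N (not gentle) (contact force between the fingers and small_square above 35 N or contact force between the fingers and tally above 35 N).
It also fails if it takes over 61 s, if anything falls off the work surface, if the arm or the gripper's body presses on something with over 40 N, if the wrist force passes 120 N, or if a joint passes its speed limit or range.

## Robot

A 6-joint arm with a two-finger parallel gripper is mounted at the origin on the work surface. World frame = base frame: x ahead of the robot, y to its left, z up, the work surface at z = 0. Lengths are in m, angles in rad, forces in N, time in s.
With the tool pointing down it reaches from about 0.225 to 0.725 m from the base axis. Payload 3.1 kg.
Tool frame: the origin (TCP) lies on the centre line of the jaws, within the pads' length; the fingertips stand 22 mm ahead of it and the grasp point (between the pads) lies 3 mm ahead of it (tip_reach is the distance from the TCP to the fingertips, in m); z points along the fingers, y is the line along which they close (so a half turn about z gives the same grasp; the last joint's range is limited). The gripper opens to 85 mm and grips with 20 to 120 N. Pads are 22 mm wide; open, the fingers measure 114 mm over their backs; the gripper's body (76 mm by 85 mm) begins 54 mm behind the grasp point. The pads swing forward as they close: fully open they stand 13 mm farther back than shut.
Start: joints at [1.018, 0.048, 0.099, 1.622, 0, 1.443], TCP at [0.216, 0.478, 0.253] pointing down, gripper open.
Joint ranges: [-2.91, 2.91], [-0.99, 1.94], [-1.21, 1.42], [-2.12, 2.29], [-1.49, 1.47], [-3.14, 3.14]. Speed limits (rad/s): [2.79, 2.79, 3.14, 3.14, 3.14, 3.14].

## Interface

Orientations are given as a unit quaternion [w, x, y, z].
In Python, from rig import read_state, camera, close_job, find_in, trace, place_of, tip_reach gives the robot as it stands.
- The arm moves only by the shell command python3 -m crank 'ROWS' [OPENING] [FORCE]. ROWS is JSON, one flat list of numbers, 4 for each row, row after row: the shift along the world's x, y, z normalised to -1 to 1, where 1 is 50 mm, then the turn about the world's z normalised to -1 to 1, where 1 is 30 degrees. A call has 1 to 10 rows; each row shifts and turns the commanded pose from where the row before left it; what a row does not reach is not made up. A row lasts 1/10 s, in which the tool goes at most 50 mm and 8.59 degrees, less where a joint would pass 70% of its speed; a pose out of reach is approached as far as the arm can. A call with a number of a shift or a turn outside -1 to 1 is refused whole. A call with a gripper value outside its range is refused whole. OPENING is the finger opening in mm, from 0 to 85.4, set as the call begins (- or left out, the last holds). The fingers move at their own pace and stop on an object; FORCE is the grip in N (left out, the last holds). Time passes only in rows, so rows that do not move let the fingers close. It gives the time, the measured TCP pose, the force, the opening and the grip force at its end, in the units of the state.
- read_state(): the state, without advancing time (a new reading comes with each control period).
- camera(name): name is "scene" or "top"; returns a dict with "pixels" (420x560x3 uint8, blue, green, red), "fx", "fy", "cx", "cy" (pixels), "view" (4x4, takes a point from world to camera coordinates). Camera axes: x right, y down, z forward; pixel columns grow to the right and rows downward; lengths in m; the calibration is good to about 2 mm. A picture is of the moment at which its call begins. There is no depth.
- close_job(): hands the job in; it is judged then, once.
Trained networks look in a picture, given as the dict that the camera call returned (one of the last four; its "shot" number tells which), for a name from the list of things; names that differ only in an ending like _2 or _b are one class to them, and where a whole thing is asked for, a point or a joint stands for the part that bears it (a point fixed in the world has none). Each returns a list of dicts, best first, with "p" (0 to 1); they miss things now and then, are a little off and sometimes report something else, mostly with a low value. They report only what shows in the picture. A call takes as long as a camera call. They do not tell look-alikes from the thing itself.
- find_in(picture, label): "xyz" ([x, y, z] in m, in world coordinates, good to about 4 mm: the middle of the surface that is visible of it).
- trace(picture, label): "pixels" (420x560 bool, what is visible of it).
- place_of(picture, label): "xyz" ([x, y, z] in m, in world coordinates, good to about 4 mm: a listed point, or the origin of a listed thing).
The state is a dict: "time_s": time; "qpos": joint angles; "joint_vel": joint speeds; "joint_torque": joint torques, N m; "ee_pos": TCP position; "tool_rot": TCP orientation; "ft_force": force on the tool from outside, world axes, zero at the start; "wrist_torque": the same for the moment, N m; "finger_gap": finger opening in m; "grasp_force": force on a finger pad.
Only numpy, scipy, OpenCV 4.12 (cv2) and the standard library are available. Lean on these libraries where they do the work, as an engineer would, in place of code of your own. Each camera call takes 0.05 s, during which the arm holds its last target. There are 200 camera calls.

## Working session

There is one attempt and no reset: what is moved stays moved. The work goes in short steps, Python scripts to look and compute and a shell command to move; the robot and the scene stay as the last step left them, time stands still between calls to the robot, and variables do not carry over. Pictures are saved under pics/ and viewed, at most 10 in all, crops included, and the job is handed in when it is done.

```bash
mkdir -p pics
python3 - <<'E'
from rig import *
import cv2,numpy as np
for n in ["top","scene"]:
    p=camera(n); cv2.imwrite(f"pics/{n}.png",p["pixels"])
    V=np.array(p["view"])
    def px(x):
        c=V@np.r_[x,1]; return np.round([p["fx"]*c[0]/c[2]+p["cx"],p["fy"]*c[1]/c[2]+p["cy"]])
    for l in ["small_square_plunger_top","small_square","large_square_plunger_top","short_round_plunger_top","tall_round_plunger_top","count_top","reset_top","tally"]:
        for d in place_of(p,l)[:4]: print(n,l,round(d["p"],2),np.round(d["xyz"],3),px(d["xyz"]))
s=read_state(); print(s["ee_pos"],s["tool_rot"],s["finger_gap"],tip_reach, s["time_s"])
E
```

```text
top small_square_plunger_top 0.53 [0.629 0.011 0.076] [261. 183.]
top small_square_plunger_top 0.32 [0.538 0.104 0.001] [223. 229.]
top small_square 0.77 [ 0.628  0.012 -0.001] [262. 189.]
top small_square 0.62 [ 0.436 -0.235 -0.003] [373. 270.]
top large_square_plunger_top 0.64 [0.476 0.27  0.1  ] [132. 260.]
top large_square_plunger_top 0.57 [0.339 0.032 0.1  ] [253. 327.]
top large_square_plunger_top 0.53 [0.443 0.14  0.105] [198. 276.]
top large_square_plunger_top 0.44 [0.33  0.227 0.103] [153. 335.]
top short_round_plunger_top 0.62 [0.44  0.139 0.007] [207. 274.]
top short_round_plunger_top 0.6 [ 0.443 -0.047  0.083] [292. 272.]
top tall_round_plunger_top 0.43 [0.593 0.178 0.117] [177. 200.]
top count_top 0.4 [0.445 0.14  0.104] [198. 274.]
top reset_top 0.38 [ 0.447 -0.271  0.043] [395. 266.]
top reset_top 0.36 [ 0.448 -0.205  0.05 ] [365. 266.]
top tally 0.86 [ 0.436 -0.238 -0.005] [374. 270.]
top tally 0.38 [ 0.445 -0.056  0.002] [294. 268.]
top tally 0.32 [ 0.744  0.074 -0.001] [234. 140.]
scene small_square_plunger_top 0.7 [0.626 0.016 0.08 ] [283. 253.]
scene small_square_
[... 300 characters left out ...]
.103] [367. 205.]
scene large_square_plunger_top 0.63 [0.536 0.101 0.   ] [335. 265.]
scene large_square_plunger_top 0.57 [0.341 0.029 0.105] [327. 173.]
scene short_round_plunger_top 0.6 [ 0.445 -0.052  0.082] [281. 198.]
scene tall_round_plunger_top 0.62 [0.598 0.176 0.   ] [366. 294.]
scene tall_round_plunger_top 0.48 [0.595 0.174 0.118] [372. 245.]
scene count_top 0.68 [ 0.452 -0.207  0.051] [219. 199.]
scene count_top 0.45 [ 0.446 -0.053  0.001] [280. 227.]
scene reset_top 0.4 [ 0.44  -0.274  0.043] [197. 195.]
scene tally 0.62 [ 0.432 -0.242  0.001] [212. 209.]
[0.21640091 0.47832076 0.25335823] [1.58577048e-05 2.10832045e-01 9.77522300e-01 3.48169054e-05] 0.08613795067932309 0.022 0.9
```

View pics/top.png

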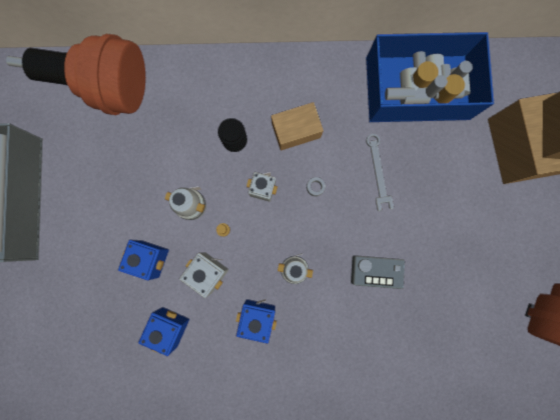

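View pics/scene.png

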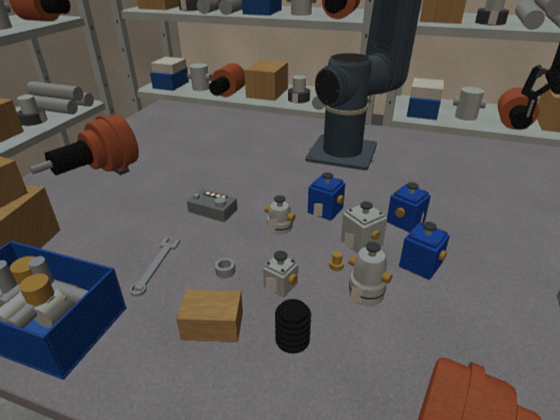

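The top view shows two plain aluminium square valves: A at px (262,185) and B at (203,275). The blue ones at (143,260), (163,331) and (256,322) are look-alikes. A fits: it has the smaller body and its plunger top is at about 80 mm. On the counter, the count button is the round one at (366,266), and the reset is the small square one at (397,268). I'll confirm with one crop.

Run:
```python
import cv2,numpy as np
t=cv2.imread("pics/top.png")
a=cv2.resize(t[140:310,170:290],(400,566),interpolation=3)
b=cv2.resize(t[140:310,290:410],(400,566),interpolation=3)
cv2.imwrite("pics/crop.png",np.hstack([a,b]))
```

```text
(no output)
```

View pics/crop.png

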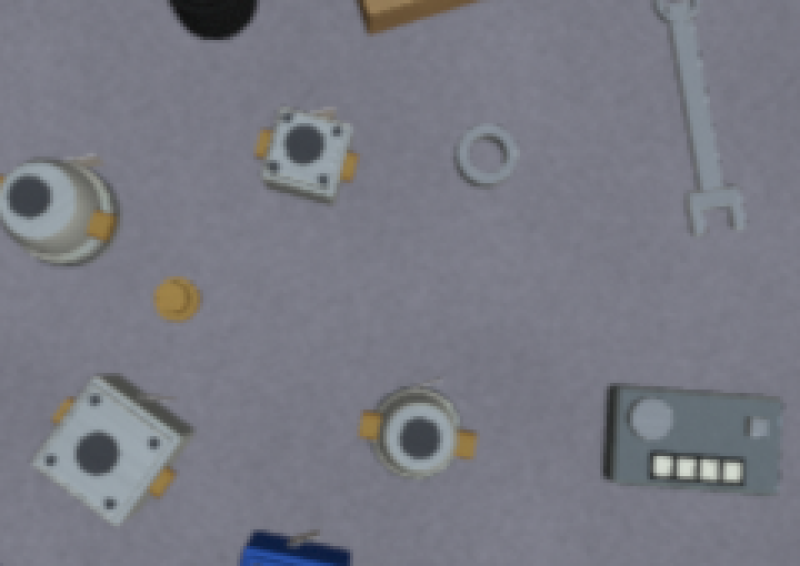

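The crop confirms it: A at full-image px (261,183.5) is the small plain square valve, clearly smaller than B at (199,276). The round count button is at (366,265). I'll close the fingers, move over A and refine the positions.

```bash
python3 -m crank '[0.8,-0.9,0,0, 0.8,-0.9,0,0, 0.8,-0.9,0,0, 0.8,-0.9,0,0, 0.8,-0.9,0,0, 0.8,-0.9,0,0, 0.8,-0.9,0,0, 0.8,-0.9,0,0, 0.8,-0.9,0,0, 0.8,-0.9,0,0]' 0 20
python3 - <<'E'
from rig import *
import cv2,numpy as np
p=camera("top"); V=np.array(p["view"]); R,t=V[:3,:3],V[:3,3]; C=-R.T@t
def onp(u,v,z):
    d=R.T@np.r_[(u-p["cx"])/p["fx"],(v-p["cy"])/p["fy"],1]; return C+d*(z-C[2])/d[2]
print(onp(261.2,183.5,.08),onp(365.6,265.4,.05),onp(397,268,.046))
s=read_state(); print(s["ee_pos"],s["finger_gap"],s["ft_force"],s["time_s"])
E
```

```text
time_s: 1.9
ee_pos: [0.5497, 0.1028, 0.2535]
tool_rot: [0.0, 0.211, 0.977, 0.0]
ft_force: [0.5, 0.5, 0.6]
finger_gap: 0.0001
grasp_force: 0.0
[0.62755411 0.0111466  0.08      ] [ 0.45017085 -0.20609799  0.05      ] [ 0.44250259 -0.27419863  0.046     ]
[0.55460553 0.09638664 0.2518149 ] -5.5267796329552787e-05 [ 5.53797224 -3.08051478 -0.45834086] 1.95
```

```bash
python3 -m crank '[0.7,-0.85,0,0, 0.7,-0.85,0,0, 0,0,-0.7,0, 0,0,-0.7,0, 0,0,0,0, 0,0,0,0]'
```

```text
time_s: 2.55
ee_pos: [0.6112, 0.0277, 0.1827]
tool_rot: [-0.001, 0.211, 0.978, -0.0]
ft_force: [0.5, 0.2, -0.3]
finger_gap: 0.0001
grasp_force: 0.0
```

```bash
python3 -m crank '[0.34,-0.31,0,0, 0,0,-0.5,0, 0,0,-0.5,0, 0,0,0,0, 0,0,0,0]'
python3 - <<'E'
from rig import *
import cv2,numpy as np
p=camera("scene"); cv2.imwrite("pics/near.png",cv2.resize(p["pixels"][170:320,200:360],(800,750)[:2] if 0 else (640,600),interpolation=3))
s=read_state(); print(s["ee_pos"],s["ft_force"])
E
```

```text
time_s: 3.05
ee_pos: [0.6301, 0.0123, 0.1359]
tool_rot: [0.002, 0.21, 0.978, 0.0]
ft_force: [0.2, -0.3, 1.2]
finger_gap: 0.0001
grasp_force: 0.0
[0.63058225 0.01223866 0.13662498] [0.28391062 0.83219769 0.5656876 ]
```

View pics/near.png

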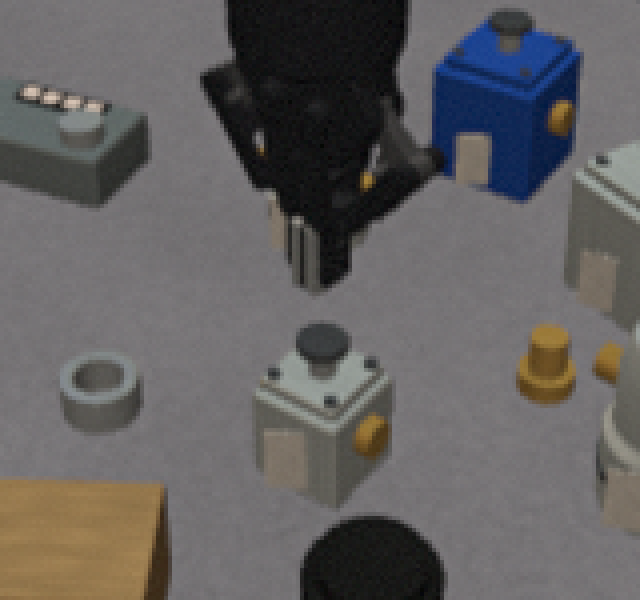

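The fingertips (318,290) are centred above the small square valve's plunger (322,342), about 35 mm up. Going down slowly now.

```bash
python3 -m crank '[-0.04,0,-0.3,0, 0,0,-0.3,0, 0,0,-0.1,0, 0,0,0,0, 0,0,0,0]'; python3 -m crank '[0,0,-0.04,0, 0,0,-0.04,0, 0,0,0,0]'
```

```text
time_s: 3.6
ee_pos: [0.6277, 0.012, 0.0997]
tool_rot: [0.001, 0.211, 0.978, 0.0]
ft_force: [-0.3, 0.9, 2.8]
finger_gap: 0.0002
grasp_force: 1.4
time_s: 3.9
ee_pos: [0.6277, 0.0121, 0.095]
tool_rot: [0.001, 0.211, 0.978, 0.0]
ft_force: [-0.3, 0.9, 4.9]
finger_gap: -0.0002
grasp_force: 2.6
```

```bash
python3 -m crank '[0,0,-0.04,0, 0,0,0,0]'; python3 -m crank '[0,0,-0.03,0, 0,0,0,0]'
```

```text
time_s: 4.1
ee_pos: [0.6277, 0.012, 0.0931]
tool_rot: [0.001, 0.211, 0.978, 0.0]
ft_force: [-0.1, 0.1, 5.7]
finger_gap: -0.0001
grasp_force: 3.0
time_s: 4.3
ee_pos: [0.6277, 0.0121, 0.0922]
tool_rot: [0.001, 0.211, 0.978, 0.0]
ft_force: [-0.6, -0.0, 6.9]
finger_gap: 0.0
grasp_force: 3.4
```

```bash
python3 -m crank '[0,0,-0.03,0, 0,0,0,0]'
python3 - <<'E'
from rig import *
import cv2
p=camera("scene"); cv2.imwrite("pics/pressed.png",cv2.resize(p["pixels"][200:320,230:350],(600,600),interpolation=3))
E
```

```text
time_s: 4.5
ee_pos: [0.6278, 0.0121, 0.092]
tool_rot: [0.001, 0.211, 0.978, 0.0]
ft_force: [-3.2, 0.3, 11.6]
finger_gap: -0.0003
grasp_force: 5.6
```

View pics/pressed.png

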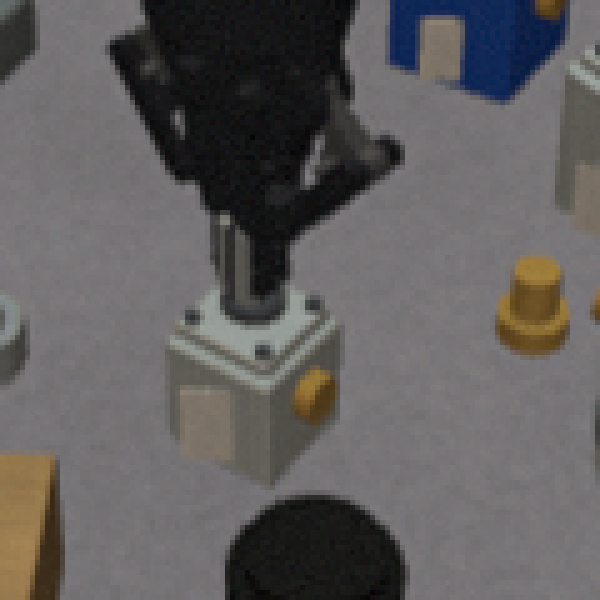

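The plunger is bottomed out: its head at (255,300) is close to the cover, and the force jumped to 11.6 N. I'll lift off and go to the counter.

```bash
python3 -m crank '[0,0,0.2,0, 0,0,0.4,0, 0,0,0.5,0, 0,0,0.5,0, 0,0,0,0, 0,0,0,0]'; python3 -m crank '[-0.5,-0.6,0,0, -0.5,-0.6,0,0, -0.5,-0.6,0,0, -0.5,-0.6,0,0, -0.5,-0.6,0,0, -0.5,-0.6,0,0, -0.5,-0.6,0,0, 0,0,0,0, 0,0,0,0]'
```

```text
time_s: 5.15
ee_pos: [0.6272, 0.0117, 0.169]
tool_rot: [0.0, 0.211, 0.978, -0.0]
ft_force: [-0.2, 0.2, 0.6]
finger_gap: -0.0
grasp_force: 0.0
time_s: 6.05
ee_pos: [0.4508, -0.198, 0.1674]
tool_rot: [-0.002, 0.212, 0.977, 0.001]
ft_force: [-0.0, 0.4, 0.1]
finger_gap: -0.0
grasp_force: 0.0
```

```bash
python3 -m crank '[0,-0.17,-0.4,0, 0,0,-0.5,0, 0,0,-0.5,0, 0,0,0,0, 0,0,0,0]'
python3 - <<'E'
from rig import *
import cv2
p=camera("scene"); cv2.imwrite("pics/count.png",cv2.resize(p["pixels"][140:300,170:330],(600,600),interpolation=3))
E
```

```text
time_s: 6.55
ee_pos: [0.4519, -0.2052, 0.0984]
tool_rot: [-0.001, 0.21, 0.978, 0.001]
ft_force: [0.1, -0.1, -0.1]
finger_gap: -0.0003
grasp_force: 0.0
```

View pics/count.png

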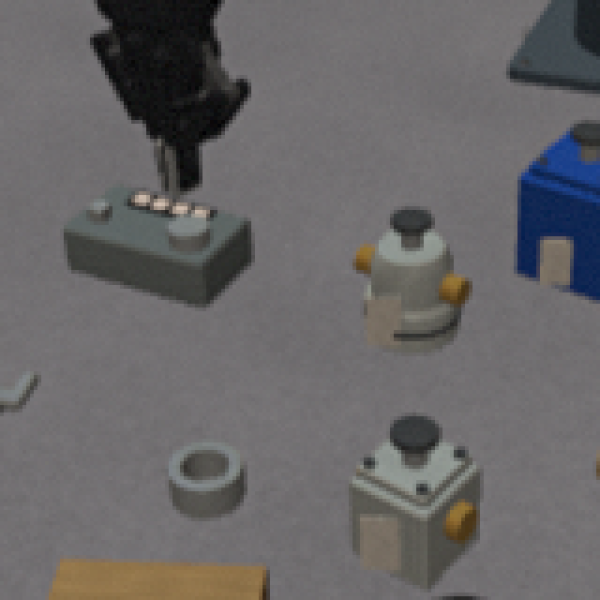

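The small square plunger (415,432) is up again. The fingertips (178,190) are above the round count button (189,229), but may be a few mm off. Checking that by projection.

Run:
```python
from rig import *
import numpy as np
p=camera("scene"); V=np.array(p["view"])
def px(x):
    c=V@np.r_[x,1]; u=np.r_[p["fx"]*c[0]/c[2]+p["cx"],p["fy"]*c[1]/c[2]+p["cy"]]; return np.round((u-[170,140])*3.75)
for x in [(.452,-.205,.0764),(.45,-.206,.05),(.452,-.195,.05),(.462,-.205,.05),(.448,-.210,.05)]: print(x,px(x))
for l in ["count_top"]:
    for d in place_of(p,l)[:3]: print(d["p"],d["xyz"],px(d["xyz"]))
s=read_state(); print(s["ee_pos"],s["tool_rot"])
```

```text
(0.452, -0.205, 0.0764) [182. 188.]
(0.45, -0.206, 0.05) [185. 222.]
(0.452, -0.195, 0.05) [200. 226.]
(0.462, -0.205, 0.05) [178. 231.]
(0.448, -0.21, 0.05) [181. 219.]
[ 0.45339829 -0.20675954  0.10093132] [ 1.32055704e-03  2.10386710e-01  9.77617250e-01 -4.48910243e-04]
```

```bash
python3 -m crank '[0,0.06,-0.25,0, 0,0,-0.2,0, 0,0,0,0, 0,0,0,0]'; python3 -m crank '[0,0,-0.06,0, 0,0,-0.04,0, 0,0,0,0]'
```

```text
time_s: 7.1
ee_pos: [0.4516, -0.2033, 0.0761]
tool_rot: [-0.001, 0.211, 0.978, 0.0]
ft_force: [0.7, 0.5, 0.4]
finger_gap: -0.0
grasp_force: 0.0
time_s: 7.4
ee_pos: [0.4524, -0.2038, 0.0721]
tool_rot: [0.0, 0.211, 0.978, -0.0]
ft_force: [0.1, 0.4, 2.2]
finger_gap: 0.0002
grasp_force: 0.9
```

```bash
python3 -m crank '[0,0,-0.04,0, 0,0,-0.04,0, 0,0,0,0]';  python3 -m crank '[0,0,-0.03,0, 0,0,0,0]'
```

```text
time_s: 7.7
ee_pos: [0.4524, -0.2038, 0.0681]
tool_rot: [0.0, 0.211, 0.978, -0.0]
ft_force: [-0.7, 0.0, 3.5]
finger_gap: 0.0001
grasp_force: 1.8
time_s: 7.9
ee_pos: [0.4524, -0.2038, 0.0666]
tool_rot: [0.0, 0.211, 0.978, -0.0]
ft_force: [-0.1, 1.3, 4.5]
finger_gap: -0.0001
grasp_force: 2.2
```

```bash
python3 -m crank '[0,0,-0.03,0, 0,0,0,0]'; python3 -m crank '[0,0,-0.02,0, 0,0,0,0]'
```

```text
time_s: 8.1
ee_pos: [0.4524, -0.2038, 0.066]
tool_rot: [0.0, 0.211, 0.978, -0.0]
ft_force: [-2.0, 1.3, 8.5]
finger_gap: 0.0003
grasp_force: 4.3
time_s: 8.3
ee_pos: [0.4524, -0.2038, 0.0659]
tool_rot: [0.001, 0.211, 0.978, -0.0]
ft_force: [-4.5, 1.1, 12.3]
finger_gap: -0.0
grasp_force: 6.4
```

The count button has bottomed out (z has stopped, 12 N). I'll release, take a check picture and hand in.

```bash
python3 -m crank '[0,0,0.2,0, 0,0,0.4,0, 0,0,0.6,0, 0,0,0.6,0, 0,0,0.4,0, 0,0,0,0, 0,0,0,0, 0,0,0,0]'
python3 - <<'E'
from rig import *
import cv2
p=camera("scene"); cv2.imwrite("pics/end.png",p["pixels"])
E
```

```text
time_s: 9.1
ee_pos: [0.4512, -0.203, 0.1718]
tool_rot: [-0.002, 0.211, 0.978, 0.001]
ft_force: [0.2, 0.2, 0.4]
finger_gap: -0.0003
grasp_force: 0.0
```

View pics/end.png

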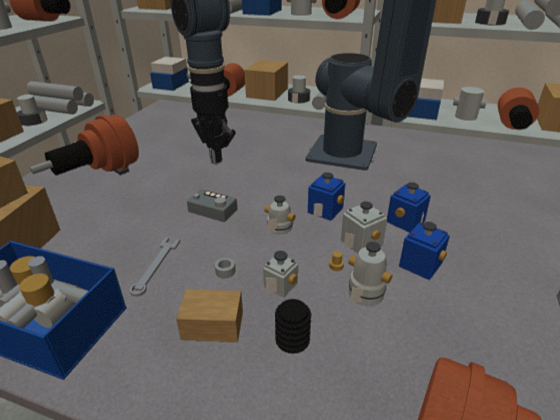

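Everything is in place, the plunger (281,256) and count button (219,200) are up, and the gripper is clear at (215,155).

```bash
python3 -c "
from rig import *
print(close_job())"
```

```text
the job is handed in; nothing more can be done
None
```

The small square valve's plunger and then the count button were each pressed fully down (about 12 N) and sprang back up; nothing else moved in the final picture, and the job is handed in, with no verdict returned.

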